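# Slide the syrup bottle onto its cork

### The job

With your fingertips, push the tall amber syrup bottle across the counter, low on its body so that it slides upright without tipping, in between the two low wooden rails until its whole foot stands on the round cork disc. Push gently; do not grip, lift or carry the bottle. Leave the clear bottle, the paper cups and the steel cup where they stand, and finish with the hand clear.

Things in the scene. Friction and masses are not known exactly. Their poses are not given: they have to be found in the camera images.
- amber_bottle: The bottle to push: loose round amber glass bottle, white paper band, black stopper, 247 mm tall, body 64 mm wide up to 150 mm height (62 at the foot), then narrowing to a 25 mm neck; 0.45 to 0.7 kg. Origin: centre of its underside; z up its axis. Pushed higher than about 40 mm it may tip. Taller than the room under the gripper's palm, so lean the tool back, fingertips leading.
- clear_bottle: Bystander: the same bottle in clear colourless glass (247 mm tall, 64 mm wide), loose. One of the two bottles stands on the robot's left, the other on its right, either way round. Origin: centre of its underside, z up.
- cup_stack: Bystander: stack of paper cups, loose and light, 155 mm tall, 83 mm across at the top. Origin: centre of its underside.
- steel_cup: Bystander: small open steel cup, loose, 60 mm tall, 68 mm across. Origin: centre of its underside.
- station: Pouring station fixed to the counter: two parallel dark wood rails, 90 mm long, 12 thick, 14 high, 96 mm apart (inside), a black mat between them, and in its middle a cork disc 88 mm in diameter; mat and disc are inlaid flat, no step to climb. The lane runs along y (robot's left-right, turned a little) and is open at both ends. Origin: centre of the disc at counter level; z up.

How it is judged (in metres and radians):
At the end, for the whole second after the job is handed in: The amber bottle stands upright (within 3 degrees) and at rest on the counter with its whole foot on the cork disc (axis within 13 mm of the disc's centre); the clear bottle, the cup stack and the steel cup are within 20 mm of where they started (horizontal distance between amber_bottle and station below 0.013 m and height (world z) of amber_bottle below 0.004 m and angle between amber_bottle's own z axis and vertical below 0.05 rad and linear speed of amber_bottle below 0.01 m/s and distance of each of clear_bottle, cup_stack, steel_cup from where it was at the start of the episode below 0.02 m); the robot touches nothing.
It fails at once if the amber bottle tipped (leaned more than 0.3 rad) (angle between amber_bottle's own z axis and vertical above 0.3 rad).
It fails at once if the amber bottle was lifted (more than 15 mm) (height (world z) of amber_bottle above 0.015 m).
It fails at once if the amber bottle was gripped or shoved hard (more than 30 N from the fingers) (contact force between the fingers and amber_bottle above 30 N).
It fails at once if the amber bottle was knocked along (faster than 0.4 m/s) (linear speed of amber_bottle above 0.4 m/s).
It fails at once if the clear bottle, the cup stack or the steel cup was moved (more than 20 mm) (distance of any of clear_bottle, cup_stack, steel_cup from where it was at the start of the episode above 0.02 m).
It also fails if it takes over 54 s, if anything falls off the work surface, if the arm or the gripper's body presses on something with over 40 N, if the wrist force passes 120 N, or if a joint passes its speed limit or range.

### The arm

A 6-joint arm with a two-finger parallel gripper is mounted at the origin on the work surface. World frame = base frame: x ahead of the robot, y to its left, z up, the work surface at z = 0. Lengths are in mm, angles in rad, forces in N, time in s.
With the tool pointing down it reaches from about 350 to 725 mm from the base axis. Payload 6 kg.
Tool frame: the origin (TCP) lies midway between the tips of the shut fingers; the grasp point (between the pads) lies 19 mm behind it; z points along the fingers, y is the line along which they close (so a half turn about z gives the same grasp; the last joint's range is limited). The gripper opens to 85 mm and grips with 20 to 120 N. Pads are 22 mm wide; open, the fingers measure 114 mm over their backs; the gripper's body (76 mm by 85 mm) begins 54 mm behind the grasp point. The pads swing forward as they close: fully open they stand 13 mm farther back than shut.
Start: joints at [1.485, 0.04, 0.085, 0, -1.615, -0.334], TCP at [244.519, 547.887, 199.261] pointing down, gripper open.
Joint ranges: [-2.56, 2.56], [-1.29, 2.01], [-1.08, 1.49], [-3.29, 1.98], [-2.81, -0.18], [-2.99, 2.99]. Speed limits (rad/s): [2.57, 2.57, 3.01, 3.14, 3.14, 3.14].

### API

Orientations are given as a unit quaternion [x, y, z, w].
In Python, from workcell import robot gives the robot as it stands.
- The arm moves only by the shell command python3 -m inch 'ROWS'. ROWS is a JSON object of lists of equal length, an entry for each row: "jaw": the finger opening in cm, from 0 to 8.54; "slide": the shift along the tool's x, y, z in cm, a list of three; "spin": the turn about the tool's z in rad. In form: {"jaw": [jaw, ...], "slide": [[tx, ty, tz], ...], "spin": [spin, ...]}. A call has 1 to 12 rows; each row is the pose to reach, as a shift and turn from the pose commanded when the call began, along the tool's axes at that moment; what a row does not reach only later rows make up. A row lasts 1/12 s, in which the tool goes at most 41.7 mm and 7.16 degrees, less where a joint would pass 70% of its speed; a pose out of reach is approached as far as the arm can. A call with a gripper value outside its range is refused whole. The fingers move at their own pace and stop on an object; the grip force is fixed at half the most. Time passes only in rows, so rows that repeat a pose let the fingers close. It gives the time, the measured TCP pose, the force, the opening and the grip force at its end, in the units of the state.
- robot.observe(): the state, without advancing time (a new reading comes with each control period).
- robot.capture(name): name is "scene" or "top" or "wrist"; returns a dict with "image" (480x640x3 uint8, red, green, blue), "camera_matrix" (3x3 intrinsics, pixels), "k1" (the pictures are not rectified: a ray, as slopes to the right and down, at radius r is drawn at 1 + k1 r^2 times it, then the intrinsics apply), "rvec" (rotation vector, rad) and "tvec" (3), from world to camera coordinates, as OpenCV has them; the wrist camera has in their place "tool_from_camera" (4x4, takes a point from camera to tool coordinates, whose origin is the TCP and whose axes are the flange's). Camera axes: x right, y down, z forward; pixel columns grow to the right and rows downward; lengths in mm; the calibration is good to about 2 mm. A picture is of the moment at which its call begins: read the wrist's pose just before it. There is no depth.
- robot.finish_job(): hands the job in; it is judged then, once.
Trained networks look in a picture, given as the dict that the camera call returned (one of the last four; its "shot" number tells which), for a name from the list of things; names that differ only in an ending like _2 or _b are one class to them, and where a whole thing is asked for, a point or a joint stands for the part that bears it (a point fixed in the world has none). Each returns a list of dicts, best first, with "conf" (0 to 1); they miss things now and then, are a little off and sometimes report something else, mostly with a low value. They report only what shows in the picture. A call takes as long as a camera call.
- robot.boxes_of(label, picture): "bbox" ([centre column, centre row, width, height] in pixels, round what is visible of it).
The state is a dict: "clock": time; "joints": joint angles; "dq": joint speeds; "tau": joint torques, N m; "tcp_pos": TCP position; "ee_rot": TCP orientation; "ft_force": force on the tool from outside, world axes, zero at the start; "ft_torque": the same for the moment, N m; "finger_gap": opening from 0.0 (shut) to 1.0 (fully open); "gripper_force": force on a finger pad.
Only numpy, scipy, OpenCV 4.12 (cv2) and the standard library are available. Lean on these libraries where they do the work, as an engineer would, in place of code of your own. Each camera call takes 0.05 s, during which the arm holds its last target. There are 200 camera calls.

## Working session

There is one attempt and no reset: what is moved stays moved. The work goes in short steps, Python scripts to look and compute and a shell command to move; the robot and the scene stay as the last step left them, time stands still between calls to the robot, and variables do not carry over. Pictures are saved under pics/ and viewed, at most 10 in all, crops included, and the job is handed in when it is done.

```bash
ls; mkdir -p pics; cat > h.py <<'E'
import numpy as np, cv2
from workcell import robot
from scipy.spatial.transform import Rotation as R
def undist(d,uv):
    K=np.array(d["camera_matrix"],float)
    return cv2.undistortPoints(np.array([[uv]],float),K,np.array([d["k1"],0,0,0,0.]))[0,0]
def ground(d,uv,z=0.):
    Rm=cv2.Rodrigues(np.array(d["rvec"],float))[0]; t=np.array(d["tvec"],float).ravel()
    x,y=undist(d,uv); r=Rm.T@np.array([x,y,1]); c=-Rm.T@t
    return c+r*(z-c[2])/r[2]
def proj(d,P):
    return cv2.projectPoints(np.array([P],float),np.array(d["rvec"],float),np.array(d["tvec"],float),np.array(d["camera_matrix"],float),np.array([d["k1"],0,0,0,0.]))[0][0,0]
E
python3 - <<'E'
from h import *
for n in ["scene","top"]:
    d=robot.capture(n); cv2.imwrite(f"pics/{n}1.png",d["image"][:,:,::-1])
    Rm=cv2.Rodrigues(np.array(d["rvec"],float))[0]; print(n,(-Rm.T@np.array(d["tvec"],float).ravel()).round())
    for l in ["amber_bottle","clear_bottle","cup_stack","steel_cup","station"]:
        for b in robot.boxes_of(l,d)[:2]: 
            u,v,w,h=b["bbox"]; print(l,round(b["conf"],2),np.round(b["bbox"]),ground(d,(u,v)).round(),ground(d,(u,v+h/2)).round())
s=robot.observe(); print(s)
E
```

```text
pics
scene [1080.  583.  609.]
amber_bottle 0.96 [278. 153.  25. 104.] [ 350. -463.    0.] [ 525. -227.    0.]
clear_bottle 0.75 [439. 259.  53. 134.] [394. 169.   0.] [549. 289.   0.]
cup_stack 0.66 [438. 259.  48. 131.] [397. 167.   0.] [548. 285.   0.]
steel_cup 0.84 [244. 235.  34.  43.] [ 659. -173.    0.] [ 701. -107.    0.]
station 0.57 [350. 234.  37.  33.] [476. -19.   0.] [519.  26.   0.]
top [ 481.   11. 1000.]
amber_bottle 0.87 [485. 284.  69.  40.] [ 494. -297.    0.] [ 457. -296.    0.]
cup_stack 0.77 [263. 172.  53.  60.] [713. 121.   0.] [655. 121.   0.]
steel_cup 0.81 [400. 179.  41.  43.] [ 697. -141.    0.] [ 655. -140.    0.]
station 0.97 [342. 278.  48.  68.] [509. -28.   0.] [445. -27.   0.]
{'clock': 0.6, 'joints': array([ 1.48468653e+00,  4.01663323e-02,  8.47928535e-02, -6.17334241e-06,
       -1.61545617e+00, -3.33712319e-01]), 'dq': array([ 0.00056097, -0.00093751, -0.00046783,  0.00046632, -0.00121593,
       -0.00064943]), 'tau': array([ 2.93603689e-04, -3.67703426e+01,  3.47294211e+01,  6.93061799e+00,
       -1.10981997e-03, -4.14136437e-06]), 'tcp_pos': array([244.52465984, 547.89674403, 199.27514258]), 'ee_rot': array([ 9.78049480e-01, -2.08372776e-01, -1.00263639e-06,  1.69140287e-05]), 'ft_force': array([ 0.8654576 , -0.60928108,  0.43760086]), 'ft_torque': array([ 0.0334531 , -0.03910163, -0.03869847]), 'gripper_force': 0.0, 'finger_gap': 0.998189511960019}
```

View pics/top1.png

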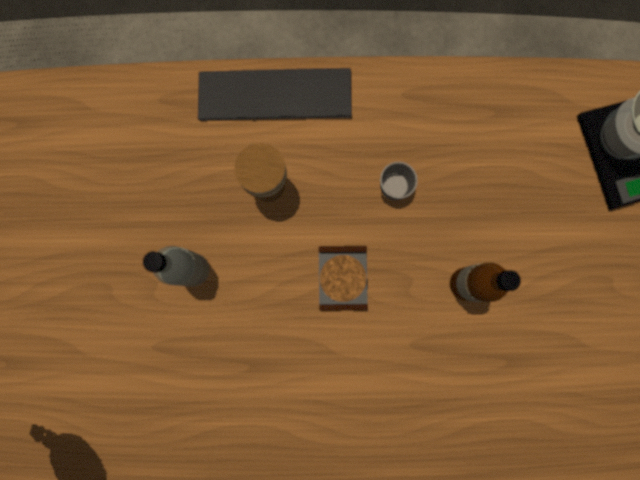

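View pics/scene1.png

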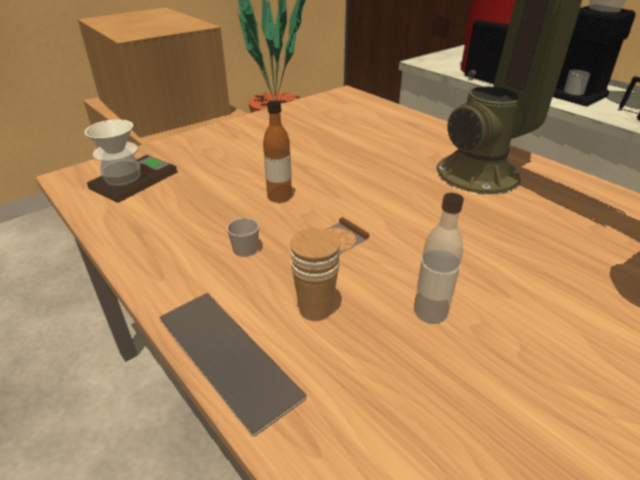

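The top view shows the amber bottle on the right: stopper at about (508,281), foot at about (468,285). The disc is at (344,278) between rails at rows 249 and 307. The clear bottle is on the left at about (180,265), and the cups are at (262,172) and (398,182). The scene view agrees, so next I'll refine the bottle and disc positions.

```bash
cat >> h.py <<'E'
def blob(m,seed):
    n,l,s,c=cv2.connectedComponentsWithStats(m.astype(np.uint8))
    i=min(range(1,n),key=lambda i:np.hypot(*(c[i]-seed))+(1e3 if s[i][4]<30 else 0)); return l==i,c[i],s[i]
def stopper(d,seed):
    g=d["image"].max(2)<45; return blob(g,seed)
E
python3 - <<'E'
from h import *
d=robot.capture("top"); im=d["image"].astype(int)
m,c,s=stopper(d,(508,281)); print("stopper",c,s,ground(d,c,245).round(1))
r,g,b=im[...,0],im[...,1],im[...,2]
print(im[278,344],im[254,344],im[249,344],im[200,344],im[278,322],im[285,466],im[285,490])
# wood vs not in ROI: mat+rails dark
roi=np.zeros(r.shape,bool); roi[235:320,310:380]=1
hsv=cv2.cvtColor(d["image"],cv2.COLOR_RGB2HSV)
mat=roi&(hsv[...,1]<90); rails=roi&(r<100)&(hsv[...,1]>=90)
print(mat.sum(),rails.sum())
for nm,mm in(("mat",mat),("st",mat|rails)):
    ys,xs=np.nonzero(mm); rc=cv2.minAreaRect(np.c_[xs,ys].astype(np.float32)); bx=cv2.boxPoints(rc); print(nm,rc,[ground(d,p)[:2].round().tolist() for p in bx])
out=d["image"][230:330,300:540,::-1]; cv2.imwrite("pics/crop2.png",cv2.resize(out,None,fx=3.3,fy=3.3,interpolation=cv2.INTER_CUBIC))
d=robot.capture("scene")
for n,p in(("st",(274,107)),):
    m,c,s=stopper(d,p); print(c,s,ground(d,c,238).round(1))
E
```

```text
stopper [506.26618705 280.76498801] [493 271  27  20 417] [ 494.1 -252.8  245. ]
[145  97  52] [93 77 61] [60 33 14] [134  97  55] [134  91  47] [73 58 40] [63 33  6]
660 656
mat ((342.5, 278.0), (52.0, 47.0), 90.0) [[558.0, 15.0], [557.0, -73.0], [460.0, -71.0], [461.0, 17.0]]
st ((343.0, 278.5), (65.0, 48.0), 90.0) [[570.0, 15.0], [568.0, -75.0], [447.0, -72.0], [448.0, 17.0]]
[440.41569767  26.37209302] [431  15  20  24 344] [-486.6 -543.1  238. ]
```

View pics/crop2.png

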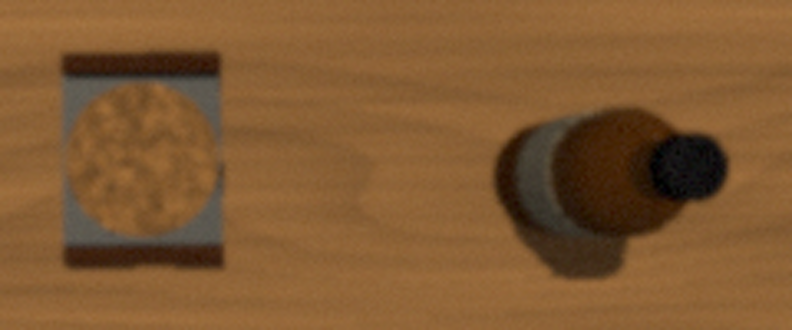

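```bash
python3 -m inch '{"jaw":[8.5,8.5,8.5,8.5],"slide":[[0,0,-3.5],[0,0,-7],[0,0,-10.5],[0,0,-12]],"spin":[0,0,0,0]}'
```

```text
clock: 1.03
tcp_pos: [245.4, 548.1, 325.0]
ee_rot: [0.978, -0.209, 0.001, -0.003]
ft_force: [0.1, -0.2, 1.3]
finger_gap: 0.996
gripper_force: 0.0
```

```bash
python3 -m inch '{"jaw":[8.5,8.5,8.5,8.5,8.5,8.5,8.5,8.5,8.5,8.5,8.5,8.5],"slide":[[3,2.9,0],[6,5.9,0],[9,8.8,0],[12,11.8,0],[15,14.7,0],[18,17.6,0],[21,20.6,0],[24,23.5,0],[27,26.5,0],[30,29.5,0],[30,29.5,0],[30,29.5,0]],"spin":[-0.03,-0.06,-0.09,-0.12,-0.16,-0.2,-0.24,-0.28,-0.32,-0.356,-0.356,-0.356]}'
```

```text
clock: 2.03
tcp_pos: [398.9, 154.1, 320.0]
ee_rot: [0.999, -0.034, 0.001, -0.0]
ft_force: [-0.0, 0.7, -0.2]
finger_gap: 0.999
gripper_force: 0.0
```

```bash
python3 -m inch '{"jaw":[8.5,8.5,8.5,8.5,8.5,8.5,8.5,8.5,8.5,8.5,8.5,8.5],"slide":[[1,3.5,0],[2,7,0],[3,10.5,0],[4,14,0],[5,17.5,0],[6,21,0],[7,24.5,0],[8,28,0],[9,31.5,0],[10,35,0],[11,38,0],[11.5,41,0]],"spin":[0,0,0,0,0,0,0,0,0,0,0,0]}'
python3 -m inch '{"jaw":[8.5,8.5,8.5,8.5,8.5,8.5,8.5,8.5,8.5,8.5,8.5],"slide":[[0.2,3.2,0],[0.4,6.4,0],[0.6,9.6,0],[0.8,12.8,0],[0.8,12.8,4],[0.8,12.8,8],[0.8,12.8,12],[0.8,12.8,15],[0.8,12.8,17],[0.8,12.8,18],[0.8,12.8,18]],"spin":[0,0,0,0,0,0,0,0,0,0,0]}'
python3 - <<'E'
from h import *
d=robot.capture("top"); a=d["image"][200:400,400:600,::-1]
d=robot.capture("scene"); b=d["image"][40:240,180:380,::-1]
cv2.imwrite("pics/c3.png",cv2.resize(np.hstack([a,b]),None,fx=2,fy=2,interpolation=cv2.INTER_CUBIC))
E
```

```text
clock: 3.03
tcp_pos: [488.1, -260.8, 318.2]
ee_rot: [1.0, -0.031, -0.001, -0.0]
ft_force: [1.4, 0.3, 0.1]
finger_gap: 0.997
gripper_force: 0.0
clock: 3.95
tcp_pos: [486.5, -386.9, 136.3]
ee_rot: [1.0, -0.031, -0.002, -0.001]
ft_force: [0.3, 0.5, -0.9]
finger_gap: 0.997
gripper_force: 0.0
```

View pics/c3.png

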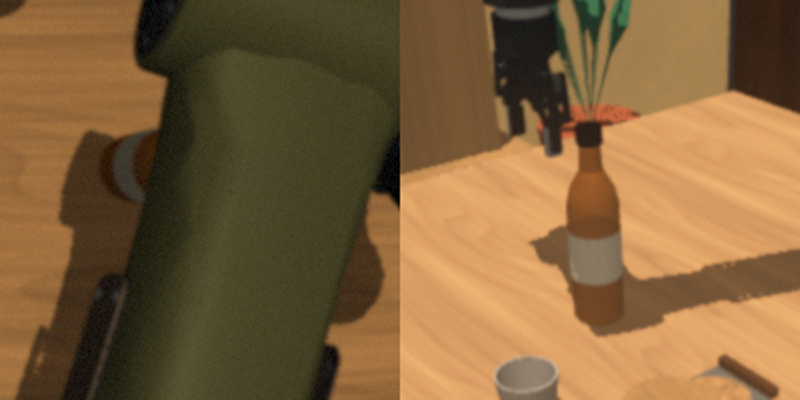

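The left crop shows the arm hiding most of the bottle from above. The right crop shows the gripper hanging behind the bottle, with the fingertips the widest part of the open fingers. That means the back of the leading finger can push low while the palm stays clear. I'll lower it and check the geometry.

```bash
python3 -m inch '{"jaw":[8.5,8.5,8.5,8.5,8.5,8.5,8.5],"slide":[[0,0,3],[0,0,6],[0,0,9],[0,0,11],[0,0,12.4],[0,0,12.8],[0,0,12.8]],"spin":[0,0,0,0,0,0,0]}'
python3 - <<'E'
from h import *
d=robot.capture("wrist"); a=d["image"][...,::-1]; print(np.round(d["tool_from_camera"],2))
d=robot.capture("scene"); b=d["image"][40:240,180:380,::-1]
b=cv2.resize(b,(480,480),interpolation=cv2.INTER_CUBIC)
o=np.hstack([a[:,80:560],b]);cv2.imwrite("pics/c4.png",cv2.resize(o,(800,400)))
E
```

```text
clock: 4.63
tcp_pos: [487.3, -388.7, 12.1]
ee_rot: [0.999, -0.032, 0.0, 0.0]
ft_force: [0.5, -0.6, -0.0]
finger_gap: 0.997
gripper_force: 0.0
[[   0.     -0.96   -0.27   68.88]
 [   1.      0.      0.     -0.52]
 [  -0.     -0.27    0.96 -174.32]
 [   0.      0.      0.      1.  ]]
```

View pics/c4.png

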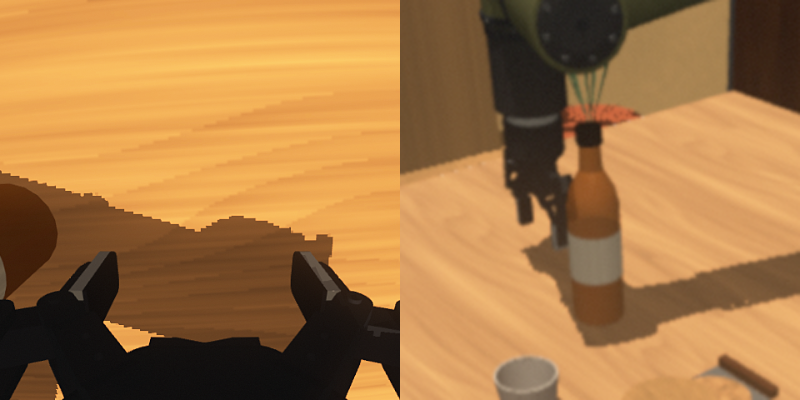

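```bash
python3 - <<'E'
from h import *
d=robot.capture("wrist"); cv2.imwrite("pics/w5.png",cv2.resize(d["image"][240:,:,::-1],(800,300)))
T=np.array(d["tool_from_camera"]); print(d["camera_matrix"],d["k1"])
for c in (0,20,50,100,320):
  for r in (310,360,390,420,479):
    x,y=undist(d,(c,r)); v=T[:3,:3]@[x,y,1]; s=-T[0,3]/v[0]; print((c,r),(T[:3,3]+s*v).round().tolist(),end=' ')
  print()
E
```

```text
[[355.62153718   0.         325.2459325 ]
 [  0.         355.62153718 245.23578187]
 [  0.           0.           1.        ]] -0.07029056158792035
(0, 310) [0.0, -147.0, -39.0] (0, 360) [0.0, -112.0, -77.0] (0, 390) [0.0, -98.0, -92.0] (0, 420) [0.0, -88.0, -104.0] (0, 479) [0.0, -72.0, -121.0] 
(20, 310) [0.0, -137.0, -39.0] (20, 360) [0.0, -105.0, -76.0] (20, 390) [0.0, -92.0, -91.0] (20, 420) [0.0, -82.0, -103.0] (20, 479) [0.0, -68.0, -121.0] 
(50, 310) [0.0, -123.0, -38.0] (50, 360) [0.0, -94.0, -75.0] (50, 390) [0.0, -83.0, -90.0] (50, 420) [0.0, -74.0, -102.0] (50, 479) [0.0, -61.0, -120.0] 
(100, 310) [0.0, -99.0, -37.0] (100, 360) [0.0, -76.0, -74.0] (100, 390) [0.0, -67.0, -89.0] (100, 420) [0.0, -60.0, -101.0] (100, 479) [0.0, -50.0, -119.0] 
(320, 310) [0.0, -3.0, -35.0] (320, 360) [0.0, -2.0, -72.0] (320, 390) [0.0, -2.0, -87.0] (320, 420) [0.0, -2.0, -99.0] (320, 479) [0.0, -2.0, -117.0]
```

View pics/w5.png

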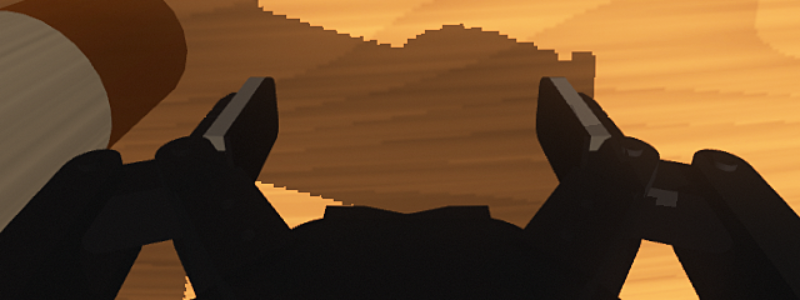

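The lower half of the wrist view shows that the outer knuckles (about (65,160) and (735,160)) stick out past the finger backs at roughly 90 mm height. A vertical tool would therefore push too high, so it has to lean. The moves offer no tilt, but over-reaching outward on the left side may tilt the tool towards +y. I'll try that in free space.

```bash
python3 -m inch '{"jaw":[8.5,8.5,8.5,8.5,8.5,8.5,8.5,8.5,8.5,8.5,8.5,8.5],"slide":[[0,0,-4],[0,0,-8],[0,0,-12],[0,0,-16],[0,0,-20],[0,0,-24],[0,0,-28],[0,0,-31],[-0.6,-4,-31],[-1.2,-8,-31],[-1.8,-12,-31],[-2.4,-16,-31]],"spin":[0,0,0,0,0,0,0,0,0,0,0,0]}'
python3 -m inch '{"jaw":[8.5,8.5,8.5,8.5,8.5,8.5,8.5,8.5,8.5,8.5,8.5,8.5],"slide":[[-0.6,-4,0],[-1.2,-8,0],[-1.8,-12,0],[-2.4,-16,0],[-3,-20,0],[-3.6,-24,0],[-5,-27.5,0],[-6.5,-31,0],[-8,-34.5,0],[-9.5,-38,0],[-11,-41.5,0],[-12.5,-45,0]],"spin":[0,0,0,0,0,0,0,0,0,0,0,0]}'
```

```text
clock: 5.78
tcp_pos: [472.5, -226.1, 323.1]
ee_rot: [0.999, -0.032, 0.001, 0.0]
ft_force: [1.3, 1.0, -0.3]
finger_gap: 0.997
gripper_force: 0.0
clock: 6.78
tcp_pos: [375.8, 231.2, 323.6]
ee_rot: [0.999, -0.032, 0.001, -0.002]
ft_force: [1.0, -0.2, -0.2]
finger_gap: 0.993
gripper_force: 0.0
```

```bash
python3 -m inch '{"jaw":[8.5,8.5,8.5,8.5,8.5,8.5,8.5,8.5,8.5,8.5,8.5,8.5],"slide":[[-3,-2.6,0],[-6,-5.2,0],[-9,-7.8,0],[-12,-10.4,0],[-15,-13,0],[-18,-15.6,0],[-21,-18.2,0],[-24,-20.8,0],[-27,-23.4,0],[-30,-26,0],[-33,-28.5,0],[-35.5,-30.5,0]],"spin":[0,0,0,0,0,0,0,0,0,0,0,0]}'
python3 -m inch '{"jaw":[8.5,8.5,8.5,8.5,8.5,8.5,8.5,8.5,8.5,8.5,8.5,8.5],"slide":[[0.3,-4,0],[0.6,-8,0],[0.9,-12,0],[1.2,-16,0],[1.5,-20,0],[1.8,-24,0],[2,-28,0],[2,-32,0],[2,-36,0],[2,-40,0],[2,-40,0],[2,-40,0]],"spin":[0,0,0,0,0,0,0,0,0,0,0,0]}'
python3 -c "
from h import *
s=robot.observe();print(s['joints'].round(3),R.from_quat(s['ee_rot']).as_matrix().round(3))"
```

```text
clock: 7.78
tcp_pos: [39.9, 558.1, 322.7]
ee_rot: [1.0, -0.031, -0.0, -0.001]
ft_force: [-0.6, -0.7, -1.1]
finger_gap: 0.994
gripper_force: 0.0
clock: 8.78
tcp_pos: [78.5, 845.2, 271.6]
ee_rot: [0.999, -0.032, 0.002, -0.019]
ft_force: [-0.0, -1.3, 0.8]
finger_gap: 0.996
gripper_force: 0.0
[ 1.716  0.978  1.492  0.011 -2.047 -0.205] [[ 0.998 -0.064  0.005]
 [-0.065 -0.997  0.038]
 [ 0.002 -0.038 -0.999]]
```

```bash
python3 -m inch '{"jaw":[8.5,8.5,8.5,8.5],"slide":[[0,4,0],[0,8,0],[0,8,0],[0,8,0]],"spin":[0,0,0,0]}'
python3 -c "
from h import *
s=robot.observe();print(s['joints'].round(4),R.from_quat(s['ee_rot']).as_matrix().round(3)[:,2])"
```

```text
clock: 9.12
tcp_pos: [72.9, 767.8, 273.6]
ee_rot: [0.999, -0.032, 0.001, -0.023]
ft_force: [-0.2, 0.4, 2.0]
finger_gap: 0.991
gripper_force: 0.0
[ 1.7393  0.5159  0.7878  0.0113 -1.7981 -0.2297] [ 0.003  0.046 -0.999]
```

```bash
python3 -m inch '{"jaw":[8.5,8.5,8.5,8.5,8.5,8.5,8.5,8.5,8.5,8.5,8.5,8.5],"slide":[[0,-4,-1],[0,-8,-2],[0,-12,-3],[0,-16,-4],[0,-20,-5],[0,-24,-6],[0,-28,-7],[0,-32,-8],[0,-36,-9],[0,-40,-10],[0,-44,-11],[0,-48,-12]],"spin":[0,0,0,0,0,0,0,0,0,0,0,0]}'
python3 -c "
from h import *
s=robot.observe();print(s['joints'].round(4),R.from_quat(s['ee_rot']).as_matrix().round(3)[:,2])"
```

```text
clock: 10.12
tcp_pos: [75.2, 875.7, 242.1]
ee_rot: [0.999, -0.032, 0.003, -0.036]
ft_force: [-0.1, -0.0, -0.9]
finger_gap: 0.99
gripper_force: 0.0
[ 1.7185  1.0167  1.4916  0.0195 -1.9759 -0.2032] [ 0.008  0.072 -0.997]
```

```bash
python3 -m inch '{"jaw":[8.5],"slide":[[0,-4,-1]],"spin":[0]}' | grep -E "ee|tcp"
python3 -m inch '{"jaw":[8.5],"slide":[[0,-4,-1]],"spin":[0]}' | grep -E "ee|tcp"
python3 -m inch '{"jaw":[8.5,8.5],"slide":[[0,-4,0],[0,-8,0]],"spin":[0,0]}' | grep -E "ee|tcp"
python3 -m inch '{"jaw":[8.5,8.5],"slide":[[0,-8,-8],[0,-16,-16]],"spin":[0,0]}' | grep -E "ee|tcp|clock"
python3 -c "
from h import *
s=robot.observe();print(s['joints'].round(4),R.from_quat(s['ee_rot']).as_matrix().round(4)[:,2])"
```

```text
tcp_pos: [75.5, 887.8, 239.0]
ee_rot: [0.998, -0.032, 0.004, -0.049]
tcp_pos: [75.6, 900.2, 237.4]
ee_rot: [0.997, -0.032, 0.005, -0.063]
tcp_pos: [76.1, 922.0, 222.4]
ee_rot: [0.996, -0.032, 0.006, -0.08]
clock: 10.62
tcp_pos: [74.9, 916.0, 257.3]
ee_rot: [0.995, -0.032, 0.008, -0.096]
[ 1.7258  1.0125  1.4917  0.0529 -1.8641 -0.199 ] [ 0.0216  0.1898 -0.9816]
```

```bash
python3 -m inch '{"jaw":[8.5],"slide":[[0,-4,-1]],"spin":[0]}' >/dev/null
python3 -m inch '{"jaw":[8.5],"slide":[[0,-4,-1]],"spin":[0]}' >/dev/null
python3 -m inch '{"jaw":[8.5],"slide":[[0,-4,-1]],"spin":[0]}' >/dev/null
python3 -m inch '{"jaw":[8.5],"slide":[[0,-4,0]],"spin":[0]}' | grep -E "ee|tcp"
python3 -m inch '{"jaw":[8.5],"slide":[[0,-4,0]],"spin":[0]}' >/dev/null
python3 -m inch '{"jaw":[8.5],"slide":[[0,-4,0]],"spin":[0]}' >/dev/null
python3 -m inch '{"jaw":[8.5],"slide":[[0,-4,0]],"spin":[0]}' >/dev/null
python3 -m inch '{"jaw":[8.5],"slide":[[0,-4,0]],"spin":[0]}' | grep -E "ee|tcp|clock"
python3 -c "
from h import *
s=robot.observe();print(s['joints'].round(4),R.from_quat(s['ee_rot']).as_matrix().round(4))"
```

```text
tcp_pos: [76.1, 959.4, 269.7]
ee_rot: [0.987, -0.032, 0.012, -0.155]
clock: 11.28
tcp_pos: [77.4, 1008.1, 265.6]
ee_rot: [0.978, -0.031, 0.015, -0.208]
[ 1.7292  1.045   1.4916  0.106  -1.6103 -0.1963] [[ 0.9976 -0.0548  0.0423]
 [-0.0673 -0.9117  0.4053]
 [ 0.0163 -0.4072 -0.9132]]
```

```bash
python3 -m inch '{"jaw":[8.5],"slide":[[0,-4,0]],"spin":[0]}' >/dev/null
python3 -m inch '{"jaw":[8.5],"slide":[[0,-4,0]],"spin":[0]}' >/dev/null
python3 -m inch '{"jaw":[8.5],"slide":[[0,-4,0]],"spin":[0]}' >/dev/null
python3 -m inch '{"jaw":[8.5],"slide":[[0,-4,0]],"spin":[0]}' >/dev/null
python3 -m inch '{"jaw":[8.5],"slide":[[0,-4,0]],"spin":[0]}' >/dev/null
python3 -m inch '{"jaw":[8.5,8.5,8.5],"slide":[[0,4,0],[0,8,0],[0,8,0]],"spin":[0,0,0]}' | grep -E "ee|tcp|clock"
python3 -c "
from h import *
s=robot.observe();print(s['joints'].round(4),R.from_quat(s['ee_rot']).as_matrix().round(4))"
```

```text
clock: 11.95
tcp_pos: [74.9, 1028.2, 273.1]
ee_rot: [0.96, -0.031, 0.019, -0.278]
[ 1.7419  0.7507  0.9653  0.1531 -1.2412 -0.2448] [[ 0.9973 -0.0488  0.0544]
 [-0.0703 -0.8435  0.5325]
 [ 0.0199 -0.5349 -0.8447]]
```

```bash
python3 -m inch '{"jaw":[8.5,8.5,8,7,6,5,4.5,4,4,4,4,4],"slide":[[0.3,2.8,-2.3],[0.5,5.5,-4.7],[0.8,8.3,-7],[1,11,-9.3],[1.3,13.8,-11.7],[1.6,16.5,-14],[1.8,19.3,-16.3],[2.1,22,-18.6],[2.4,24.8,-21],[2.6,27.5,-23.3],[2.9,30.3,-25.6],[3.1,33,-28]],"spin":[0.12,0.24,0.36,0.48,0.6,0.72,0.84,0.96,1.08,1.2,1.32,1.44]}'
python3 -c "
from h import *
s=robot.observe();M=R.from_quat(s['ee_rot']).as_matrix();print(s['joints'].round(4),M.round(4))
p=s['tcp_pos']
for q in [(420,250,340),(470,0,340)]: print((M.T@(np.array(q)-p)/10).round(2)); p=np.array(q)
"
```

```text
clock: 12.95
tcp_pos: [75.3, 596.8, 338.4]
ee_rot: [0.699, -0.659, -0.171, -0.221]
ft_force: [0.4, -1.0, 0.2]
finger_gap: 0.469
gripper_force: 0.0
[ 1.9291 -0.4753 -0.2919  0.2519 -1.2459 -1.8887] [[ 0.0738 -0.9959  0.0525]
 [-0.8451 -0.0346  0.5334]
 [-0.5294 -0.0837 -0.8442]]
[ 31.77 -33.15 -16.83]
[ 21.5   -4.12 -13.07]
```

```bash
python3 -m inch '{"jaw":[4,4,4,4,4,4,4,4,4,4,4,4],"slide":[[2.6,-2.7,-1.4],[5.2,-5.4,-2.8],[7.8,-8.1,-4.1],[10.4,-10.8,-5.5],[13,-13.5,-6.8],[15.6,-16.2,-8.2],[18.2,-18.9,-9.6],[20.8,-21.6,-10.9],[23.4,-24.3,-12.3],[26,-27,-13.7],[28.6,-29.7,-15],[31,-32.4,-16.4]],"spin":[0.1,0.157,0.157,0.157,0.157,0.157,0.157,0.157,0.157,0.157,0.157,0.157]}'
python3 -c "
from h import *
s=robot.observe();M=R.from_quat(s['ee_rot']).as_matrix();print(s['joints'].round(4),M.round(4))
p=s['tcp_pos']
for q in [(480,-140,350),(485,-410,340)]: print((M.T@(np.array(q)-p)/10).round(2)); p=np.array(q)
"
```

```text
clock: 13.95
tcp_pos: [414.7, 259.8, 345.7]
ee_rot: [-0.649, 0.708, 0.181, 0.211]
ft_force: [-0.1, 1.4, -0.7]
finger_gap: 0.468
gripper_force: 0.0
[ 0.6249 -0.476  -0.0519 -0.4038 -1.5883 -0.804 ] [[-0.069  -0.9956  0.0641]
 [-0.8425  0.0925  0.5307]
 [-0.5342 -0.0174 -0.8452]]
[ 33.01 -10.21 -21.16]
[ 23.25  -2.98 -13.45]
```

```bash
python3 -m inch '{"jaw":[4,4,4,4,4,4,4,4,4,4,4,4],"slide":[[2.8,-0.9,-1.8],[5.6,-1.7,-3.6],[8.4,-2.6,-5.4],[11.2,-3.5,-7.2],[14,-4.3,-9],[16.8,-5.2,-10.8],[19.6,-6,-12.6],[22.4,-6.9,-14.4],[25.2,-7.8,-16.2],[28,-8.6,-18],[30.8,-9.5,-19.8],[33,-10.2,-21.2]],"spin":[0,0.03,0.03,0.03,0.03,0.03,0.03,0.03,0.03,0.03,0.03,0.03]}'
python3 -m inch '{"jaw":[4,4,4,4,4,4,4,4,4],"slide":[[2.8,-0.4,-1.7],[5.6,-0.8,-3.3],[8.4,-1.2,-5],[11.2,-1.5,-6.6],[14,-1.9,-8.3],[16.8,-2.3,-9.9],[19.6,-2.7,-11.5],[22,-3,-13],[22,-3,-13]],"spin":[0,0,0,0,0,0,0,0,0]}'
python3 -c "
from h import *
s=robot.observe();M=R.from_quat(s['ee_rot']).as_matrix();print(s['joints'].round(4),M.round(4))
p=s['tcp_pos']
for q in [(486,-390,100),(487,-380,17)]: print((M.T@(np.array(q)-p)/10).round(2)); p=np.array(q)
"
```

```text
clock: 14.95
tcp_pos: [478.8, -140.6, 350.3]
ee_rot: [-0.639, 0.719, 0.18, 0.204]
ft_force: [1.6, 0.4, 0.5]
finger_gap: 0.467
gripper_force: 0.0
clock: 15.7
tcp_pos: [477.7, -399.6, 339.5]
ee_rot: [-0.637, 0.721, 0.183, 0.202]
ft_force: [0.8, 0.3, -2.4]
finger_gap: 0.471
gripper_force: 0.0
[-0.7033  0.506   0.9941 -0.6157 -2.2898  0.2199] [[-0.1075 -0.9926  0.0571]
 [-0.8446  0.1215  0.5214]
 [-0.5244  0.0078 -0.8514]]
[11.66 -0.89 20.94]
[ 3.5  -0.04  7.59]
```

```bash
python3 -m inch '{"jaw":[2.8,2.8,2.8,2.8,2.8,2.8,2.8,2.8,2.8,2.8,2.8,2.8],"slide":[[1.6,-0.2,3],[3.2,-0.3,6],[4.9,-0.4,9],[6.5,-0.5,12],[8.2,-0.7,15],[9.9,-0.8,18],[11.6,-0.9,20.9],[13,-0.9,23.9],[14.2,-0.9,26.5],[15,-0.9,28.1],[15.3,-0.9,28.8],[15.3,-0.9,28.8]],"spin":[0,0,0,0,0,0,0,0,0,0,0,0]}'
python3 - <<'E'
from h import *
s=robot.observe();M=R.from_quat(s['ee_rot']).as_matrix();print(s['joints'].round(3),M.round(4))
d=robot.capture("top"); a=d["image"][180:380,320:600,::-1]
d=robot.capture("scene"); b=d["image"][60:260,180:380,::-1]
cv2.imwrite("pics/c6.png",cv2.resize(np.hstack([a,b]),(800,333),interpolation=cv2.INTER_CUBIC))
E
```

```text
clock: 16.7
tcp_pos: [488.4, -374.4, 15.4]
ee_rot: [-0.639, 0.719, 0.184, 0.202]
ft_force: [-0.1, -0.4, 1.2]
finger_gap: 0.328
gripper_force: 0.0
[-0.647  0.483  0.334 -0.473 -1.712  0.53 ] [[-0.1024 -0.9932  0.0563]
 [-0.8446  0.1167  0.5226]
 [-0.5256  0.0059 -0.8507]]
```

View pics/c6.png

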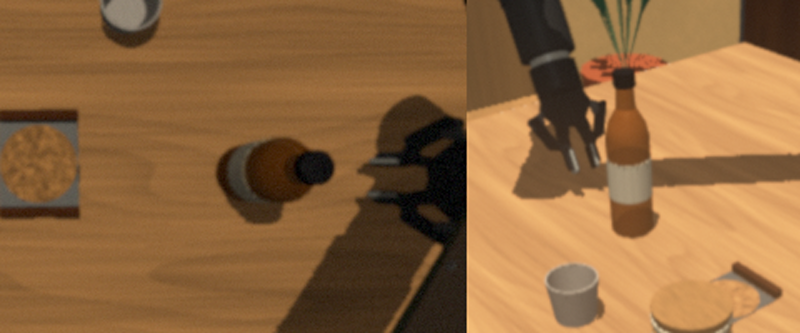

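The top crop shows the leaned-back fingertips at about (375,177), lined up behind the bottle with its foot edge at (218,172). The lane lies beyond it on the left. The scene crop confirms the lean, so I'll approach and make contact slowly.

```bash
python3 -m inch '{"jaw":[2.8,2.8,2.8,2.8,2.8,2.8,2.8,2.8,2.8,2.8,2.8,2.8],"slide":[[-1.7,0.1,1.05],[-3.4,0.25,2.1],[-4.7,0.35,2.9],[-5.1,0.4,3.15],[-5.3,0.4,3.27],[-5.5,0.42,3.4],[-5.7,0.43,3.52],[-5.9,0.45,3.65],[-6.1,0.46,3.77],[-6.3,0.48,3.9],[-6.5,0.5,4.02],[-6.7,0.51,4.14]],"spin":[0,0,0,0,0,0,0,0,0,0,0,0]}'
python3 -m inch '{"jaw":[2.8,2.8,2.8,2.8,2.8,2.8,2.8,2.8,2.8,2.8,2.8,2.8],"slide":[[-0.3,0.02,0.18],[-0.6,0.04,0.37],[-0.9,0.06,0.55],[-1.2,0.08,0.74],[-1.5,0.1,0.93],[-1.8,0.12,1.11],[-2.1,0.14,1.3],[-2.4,0.16,1.48],[-2.7,0.18,1.67],[-3,0.2,1.85],[-3.3,0.22,2.04],[-3.6,0.24,2.22]],"spin":[0,0,0,0,0,0,0,0,0,0,0,0]}'
cat >> h.py <<'E'
def track(name):
    d=robot.capture("top"); im=d["image"]; hsv=cv2.cvtColor(im,cv2.COLOR_RGB2HSV)
    s=robot.observe(); print("tcp",s["tcp_pos"].round(1),"F",s["ft_force"].round(1))
    b=robot.boxes_of("amber_bottle",d)
    if b:
        u,v,w,h=b[0]["bbox"]; print(round(b[0]["conf"],2),np.round(b[0]["bbox"],1),"leftfoot",ground(d,(u-w/2,v)).round(1))
    cv2.imwrite(name,cv2.resize(im[180:380,300:580,::-1],None,fx=2.8,fy=2.8,interpolation=cv2.INTER_CUBIC)); return d
E
python3 -c "
from h import *
track('pics/c7.png')"
```

```text
clock: 17.8
tcp_pos: [491.4, -294.9, 13.3]
ee_rot: [-0.638, 0.72, 0.185, 0.202]
ft_force: [0.3, -0.3, -0.2]
finger_gap: 0.323
gripper_force: 0.0
clock: 18.8
tcp_pos: [494.1, -252.4, 13.6]
ee_rot: [-0.638, 0.72, 0.185, 0.202]
ft_force: [-0.0, -2.6, -0.7]
finger_gap: 0.332
gripper_force: 1.4
tcp [ 494.2 -251.7   13.7] F [-0.5 -1.3  0.6]
0.81 [470.9 284.5  67.1  38.2] leftfoot [ 494.  -205.9    0. ]
```

View pics/c7.png

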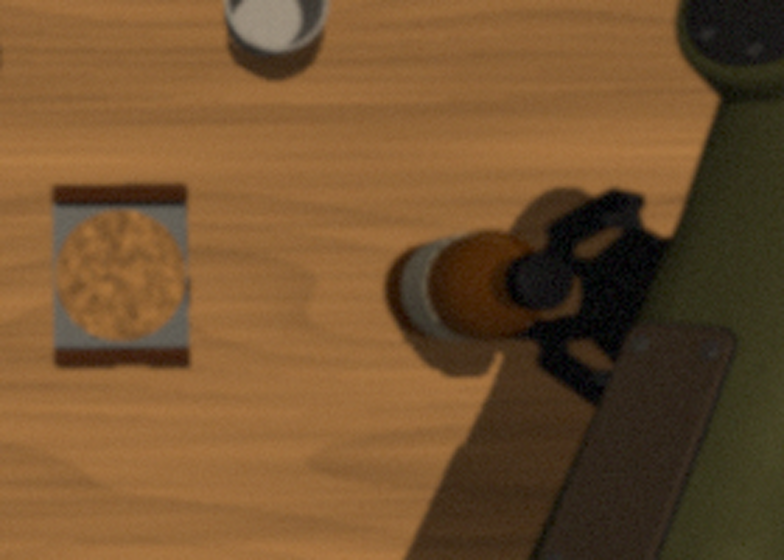

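The bottle is sliding upright in the cradle, with stopper at (542,280) and foot edge at (387,285). The disc is at (122,275). Next I'll compute the remaining shift relative to the disc, all in this one camera.

```bash
python3 - <<'E'
from h import *
d=robot.capture("top")
f=lambda u,v,z: ground(d,(300+u/2.8,180+v/2.8),z).round(1)
print("stop",f(542,280,247),"foot",f(387,285,0),"disc",f(122,275,0), "tip", f(535,333,20))
s=robot.observe(); print(proj(d,s["tcp_pos"]), (proj(d,s["tcp_pos"])-[300,180])*2.8)
print((proj(d,[508,-29,0])-[300,180])*2.8)
# edge profile of disc/mats
im=d["image"].astype(int)
print([f(u,v,0) for u,v in((53,185),(187,185),(55,366),(188,366))])
d=robot.capture("scene"); print("scene proj tcp",proj(d,s["tcp_pos"]),"disc",proj(d,[508,-29,0]),"stopper",proj(d,[497,-236,247]),proj(d,[497,-212,247]))
print(np.round(robot.boxes_of("amber_bottle",d)[0]["bbox"],1))
E
```

```text
stop [ 495.5 -233.5  247. ] foot [ 499.  -207.7    0. ] disc [508.6 -29.9   0. ] tip [ 465.2 -301.2   20. ]
[463.52747152 283.83268359] [457.87692025 290.73151406]
[120.67289262 275.96414964]
[array([569.6,  15.4,   0. ]), array([568.3, -74.7,   0. ]), array([448.8,  15.7,   0. ]), array([447.5, -72.8,   0. ])]
scene proj tcp [281.32565502 192.12418527] disc [336.37532727 237.85757226] stopper [279.48983591 104.1914992 ] [286.03969394 107.1144295 ]
[282.5 158.6  28.8 104.5]
```

```bash
python3 - <<'E'
from h import *
d=robot.capture("scene"); P=np.array([488.4,-374.4,15.4]); q=proj(d,P); print("scene tcp in c6 view",((q-[180,60])*1.667+[467,0]).round(), "at-17mm",((proj(d,P+[0,-20,0])-[180,60])*1.667+[467,0]).round(), d["tvec"])
for y in(-238,-213):
  print(y,"foot front edge",proj(d,[497+18,y+25,0]),"left/right at z=100",proj(d,[497+26,y-18,100]),proj(d,[497-26,y+18,100]))
cv2.imwrite("pics/c8.png",np.vstack([cv2.resize(d["image"][90:230,180:380,::-1],None,fx=4,fy=4,interpolation=cv2.INTER_CUBIC)]))
d=robot.capture("top"); print("top tcp c6 view",((proj(d,P)-[320,180])*1.667).round())
E
```

```text
scene tcp in c6 view [593. 189.] at-17mm [587. 185.] [ 434.82247713 -193.15306478 1284.75695486]
-238 foot front edge [284.29046309 205.75878906] left/right at z=100 [268.89813845 164.25468573] [295.25376866 162.98440789]
-213 foot front edge [290.46702091 209.8910908 ] left/right at z=100 [275.05639214 167.93034346] [301.75780018 166.63103378]
top tcp c6 view [347. 176.]
```

View pics/c8.png

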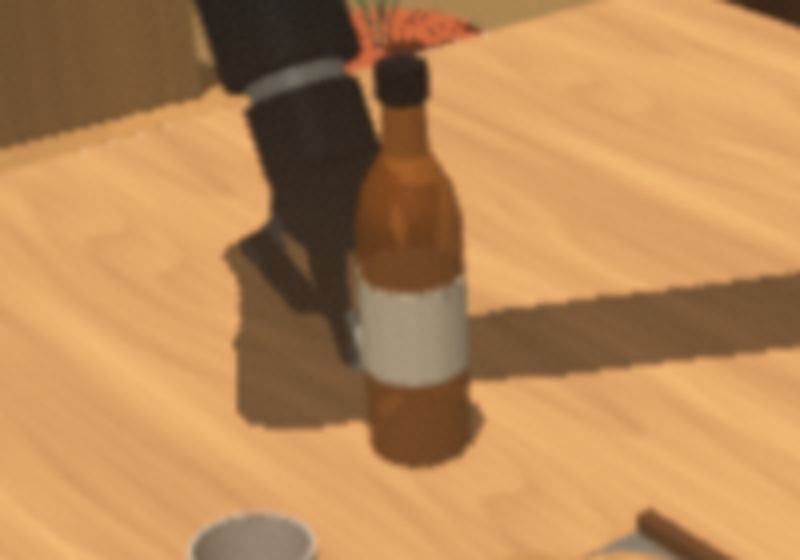

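The scene crop shows the bottle upright with its edges at columns 360 and 468, which matches y ≈ -236. The visible fingertip ends at (352,367), behind and above the nominal TCP. Before continuing I'll work out its real height.

```bash
python3 - <<'E'
from h import *
d=robot.capture("scene"); s=robot.observe(); print(s["tcp_pos"])
Rm=cv2.Rodrigues(np.array(d["rvec"],float))[0]; c=-Rm.T@np.array(d["tvec"],float).ravel()
for uv in((268,181.8),(251+0,161)):
    x,y=undist(d,uv); r=Rm.T@np.array([x,y,1])
    for X in (490,508,522): print(uv,(c+r*(X-c[0])/r[0]).round(1))
E
```

```text
[ 494.05969458 -252.3754811    13.4860733 ]
(268, 181.8) [ 490.  -315.8   14.9]
(268, 181.8) [ 508.  -288.4   33. ]
(268, 181.8) [ 522.  -267.1   47.1]
(251, 161) [ 490.  -390.7   46.8]
(251, 161) [ 508.  -361.    63.9]
(251, 161) [ 522.  -338.    77.2]
```

All the evidence agrees: the pushing tips sit about 35 mm behind the nominal TCP along the tool, so contact is near 45–50 mm height. I'll back off 10 mm and lower about 25 mm while watching the force.

```bash
python3 -m inch '{"jaw":[2.8,2.8,2.8,2.8,2.8,2.8,2.8],"slide":[[0.4,-0.03,-0.26],[0.85,-0.06,-0.53],[1.1,-0.06,-0.1],[1.4,-0.07,0.35],[1.64,-0.07,0.75],[1.64,-0.07,0.75],[1.64,-0.07,0.75]],"spin":[0,0,0,0,0,0,0]}'
python3 -m inch '{"jaw":[2.8,2.8,2.8,2.8,2.8],"slide":[[0.16,0,0.26],[0.32,0,0.51],[0.47,0,0.77],[0.52,0,0.85],[0.52,0,0.85]],"spin":[0,0,0,0,0]}'
python3 -c "
from h import *
track('pics/t9.png')
d=robot.capture('wrist');cv2.imwrite('pics/w9.png',d['image'][...,::-1])"
```

```text
clock: 19.78
tcp_pos: [493.1, -262.4, -2.1]
ee_rot: [-0.638, 0.72, 0.186, 0.202]
ft_force: [-0.9, -0.2, -0.3]
finger_gap: 0.33
gripper_force: 0.0
clock: 20.2
tcp_pos: [493.2, -262.4, -11.8]
ee_rot: [-0.638, 0.72, 0.186, 0.202]
ft_force: [-0.1, 0.4, 0.1]
finger_gap: 0.329
gripper_force: 0.0
tcp [ 493.3 -262.5  -11.5] F [-0.   0.2 -0.1]
0.63 [469.9 282.7  67.9  43.2] leftfoot [ 497.4 -203.3    0. ]
```

```bash
python3 -m inch '{"jaw":[2.8,2.8,2.8,2.8,2.8,2.8,2.8,2.8,2.8,2.8,2.8,2.8],"slide":[[-0.25,0.02,0.16],[-0.51,0.04,0.31],[-0.76,0.06,0.47],[-1.02,0.07,0.63],[-1.44,0.1,0.89],[-1.87,0.14,1.15],[-2.29,0.17,1.42],[-2.72,0.2,1.68],[-3.14,0.23,1.94],[-3.56,0.26,2.2],[-3.99,0.29,2.47],[-4.41,0.32,2.73]],"spin":[0,0,0,0,0,0,0,0,0,0,0,0]}'
python3 -m inch '{"jaw":[2.8,2.8,2.8,2.8,2.8,2.8,2.8,2.8,2.8,2.8,2.8,2.8],"slide":[[-0.42,0.03,0.26],[-0.85,0.06,0.52],[-1.27,0.09,0.79],[-1.7,0.12,1.05],[-2.12,0.15,1.31],[-2.55,0.19,1.57],[-2.97,0.22,1.84],[-3.39,0.25,2.1],[-3.82,0.28,2.36],[-4.24,0.31,2.62],[-4.67,0.34,2.89],[-5.09,0.37,3.15]],"spin":[0,0,0,0,0,0,0,0,0,0,0,0]}'
python3 - <<'E'
from h import *
d=track('pics/t10.png'); im=d["image"]
hsv=cv2.cvtColor(im,cv2.COLOR_RGB2HSV)
# stopper: dark & near expected pixel
for y in (-140,): 
    q=proj(d,[502,y,247]); print("expected",q)
    for t in (30,40,50):
        m,c,s=blob(im.max(2)<t,q); print(t,c.round(1),s,ground(d,c,245).round(1))
s=robot.observe(); print(R.from_quat(s['ee_rot']).as_matrix().round(3))
E
```

```text
clock: 21.35
tcp_pos: [496.3, -210.2, -11.3]
ee_rot: [-0.638, 0.72, 0.185, 0.202]
ft_force: [0.3, -2.6, -0.3]
finger_gap: 0.33
gripper_force: 1.2
clock: 22.35
tcp_pos: [499.7, -150.3, -11.2]
ee_rot: [-0.638, 0.72, 0.185, 0.202]
ft_force: [0.4, -2.3, -0.5]
finger_gap: 0.331
gripper_force: 1.2
tcp [ 499.8 -149.4  -11.1] F [ 0.3 -1.2  0.5]
0.81 [407.  282.4  50.3  39.5] leftfoot [ 499.7 -101.4    0. ]
expected [428.53554952 276.69264397]
30 [436.9 279.1] [412 248  44  67 863] [ 498.4 -152.2  245. ]
40 [435.6 279.8] [ 411  247   47   75 1246] [ 497.4 -150.4  245. ]
50 [444.2 293.9] [ 410  226   80  254 2480] [ 477.3 -162.1  245. ]
[[-0.104 -0.993  0.054]
 [-0.843  0.117  0.525]
 [-0.528  0.009 -0.849]]
```

```bash
python3 -m inch '{"jaw":[2.8,2.8,2.8,2.8,2.8,2.8,2.8,2.8,2.8,2.8,2.8,2.8],"slide":[[-0.42,0.02,0.26],[-0.85,0.03,0.53],[-1.27,0.05,0.79],[-1.7,0.06,1.06],[-2.12,0.08,1.32],[-2.55,0.09,1.58],[-2.97,0.11,1.85],[-3.4,0.12,2.11],[-3.82,0.14,2.38],[-4.24,0.15,2.64],[-4.67,0.17,2.9],[-5.09,0.18,3.17]],"spin":[0,0,0,0,0,0,0,0,0,0,0,0]}'
python3 -m inch '{"jaw":[2.8,2.8,2.8,2.8,2.8,2.8],"slide":[[-0.42,0.02,0.26],[-0.81,0.03,0.5],[-1.15,0.04,0.72],[-1.45,0.05,0.9],[-1.7,0.06,1.06],[-1.7,0.06,1.06]],"spin":[0,0,0,0,0,0]}'
python3 - <<'E'
from h import *
d=track('pics/t11.png'); im=d["image"]; print(im[262:300:4,330:400:6].max(2))
cv2.imwrite('pics/t11b.png',im[...,::-1])
E
```

```text
clock: 23.45
tcp_pos: [504.9, -90.6, -11.3]
ee_rot: [-0.638, 0.72, 0.185, 0.202]
ft_force: [-0.4, -2.6, 0.5]
finger_gap: 0.324
gripper_force: 1.3
clock: 23.95
tcp_pos: [506.7, -70.4, -11.2]
ee_rot: [-0.638, 0.719, 0.185, 0.202]
ft_force: [-0.4, -0.6, -0.8]
finger_gap: 0.332
gripper_force: 0.4
tcp [506.7 -70.5 -11.2] F [-0.1  0.8  0. ]
0.65 [359.6 278.1  43.1  40.1] leftfoot [509.  -19.6   0. ]
[[170 134 137 100  84  83  70  83 151  45  54  59]
 [144 159 139  78  86  43  37  12  61  47  55  62]
 [151 161 100  81  81  40  40  21  64  49  55  59]
 [141 150  93  82  75  40  35  19  60  49  53  56]
 [168 151  86  78  78  41  37  19  63  44  56  58]
 [141 179  89  72  78  39  32  42  60  47  53  55]
 [169 156  96  67  74  73  66  62  51  45  53  59]
 [150 152 148  64  64  65  62  57  46  48  53  60]
 [164 161 145  78  61  52  56  74  23  51  56  62]
 [133 166 144 125  61  43  53  73  61  53  57  58]]
```

```bash
cat >> h.py <<'E'
def stop2(d,xy):
    im=cv2.resize(d["image"],None,fx=4,fy=4,interpolation=cv2.INTER_CUBIC); q=proj(d,[xy[0],xy[1],247]); x0,y0=int(q[0]*4-90),int(q[1]*4-90)
    g=cv2.medianBlur(im[y0:y0+180,x0:x0+180].max(2),9)
    c=cv2.HoughCircles(g,cv2.HOUGH_GRADIENT,1,20,param1=60,param2=12,minRadius=32,maxRadius=50)
    for u,v,r in (c[0][:3] if c is not None else []): 
        p=((u+x0-1.5)/4,(v+y0-1.5)/4); print("circle",np.round(p,1),round(r/4,1),ground(d,p,247).round(1))
    print("expected",q.round(1))
E
python3 -c "
from h import *
d=robot.capture('top'); stop2(d,(508,-51))"
```

```text
circle [365.2 273.5] 11.7 [508.  -50.4 247. ]
expected [365.7 273.5]
```

```bash
python3 -m inch '{"jaw":[2.8,2.8,2.8,2.8,2.8,2.8,2.8,2.8,2.8,2.8],"slide":[[-0.2,0.02,0.13],[-0.45,0.05,0.28],[-0.7,0.07,0.44],[-0.95,0.1,0.6],[-1.2,0.13,0.75],[-1.4,0.15,0.88],[-1.55,0.16,0.97],[-1.68,0.18,1.06],[-1.73,0.18,1.08],[-1.73,0.18,1.08]],"spin":[0,0,0,0,0,0,0,0,0,0]}'
python3 - <<'E'
from h import *
d=track('pics/t12.png'); stop2(d,(508,-30))
E
```

```text
clock: 24.93
tcp_pos: [507.3, -50.4, -11.3]
ee_rot: [-0.638, 0.72, 0.185, 0.202]
ft_force: [0.3, -2.8, -0.0]
finger_gap: 0.326
gripper_force: 0.9
tcp [507.3 -50.4 -11.3] F [ 0.2 -1.8  0.3]
0.57 [345.4 276.5  32.6  37.8] leftfoot [512.2  -2.9   0. ]
circle [352.8 273.2] 11.2 [508.6 -32.8 247. ]
expected [350.8 273.7]
```

```bash
python3 -m inch '{"jaw":[2.8,2.8,2.8,2.8,2.8,2.8,2.8,2.8,2.8,2.8],"slide":[[0.3,-0.04,-0.19],[0.9,-0.12,-0.56],[2,-0.28,-1.25],[4,-0.55,-2.5],[6,-0.83,-3.75],[8,-1.1,-5],[10,-1.39,-6.25],[12,-1.67,-7.5],[12.6,-1.75,-7.9],[12.6,-1.75,-7.9]],"spin":[0,0,0,0,0,0,0,0,0,0]}'
python3 - <<'E'
from h import *
d=track('pics/t13.png'); stop2(d,(508,-30)); cv2.imwrite("pics/f13.png",cv2.resize(d["image"][140:340,140:540,::-1],(800,400),interpolation=cv2.INTER_CUBIC))
for l in ["clear_bottle","cup_stack","steel_cup"]: print(l,[np.round(b["bbox"]) for b in robot.boxes_of(l,d)[:1]])
E
```

```text
clock: 25.87
tcp_pos: [506.7, -202.7, -11.6]
ee_rot: [-0.637, 0.721, 0.185, 0.202]
ft_force: [-0.7, 0.4, -0.2]
finger_gap: 0.327
gripper_force: 0.0
tcp [ 506.9 -201.3  -11.4] F [ 0.9  0.  -0.6]
0.79 [350.4 277.3  38.5  43. ] leftfoot [510.7  -6.7   0. ]
circle [353. 273.] 11.0 [508.9 -33.1 247. ]
circle [359.2 273.2] 9.8 [508.4 -42.  247. ]
expected [350.8 273.7]
clear_bottle [array([177., 267.,  65.,  38.])]
cup_stack []
steel_cup [array([400., 181.,  38.,  44.])]
```

View pics/f13.png

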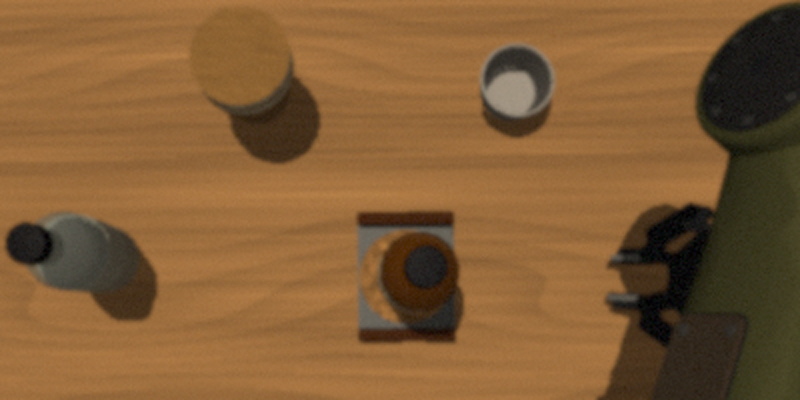

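The last view shows the amber bottle upright on the cork between the rails: stopper at (427,267), station centre at (406,277). It is about 4–6 mm from the disc centre, inside the 13 mm limit. The bystanders are where they were and the hand is clear, so I'm handing in.

```bash
python3 -c "
from workcell import robot
print(robot.finish_job())"
```

```text
the job is handed in; nothing more can be done
None
```

I pushed the amber bottle upright onto the cork disc, by my measurement about 4–6 mm off centre (limit 13 mm), with the bystanders unmoved and the hand clear, and handed in at about 26 s; no verdict came back, and tilting the tool by over-reaching held joint 3 at its range limit (about 1.49 rad), which is the one thing I can't rule out as a fault.

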